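# Post the empty matchbox through the caddy's self-closing flap

## Robot

A 6-joint arm with a two-finger parallel gripper is mounted at the origin on the work surface; the furniture and walls round the work are solid. World frame = base frame: x ahead of the robot, y to its left, z up, the work surface at z = 0. Lengths are in m, angles in rad, forces in N, time in s.
With the tool pointing down it reaches from about 0.35 to 0.975 m from the base axis. Payload 4.9 kg.
Tool frame: the origin (TCP) lies midway between the tips of the shut fingers; the grasp point (between the pads) lies 19 mm behind it; x points along the fingers, y is the direction in which the jaws open and shut, and the axes are right-handed (so a half turn about x gives the same grasp; the last joint's range is limited). The gripper opens to 85 mm and grips with 20 to 120 N. Pads are 22 mm wide; open, the fingers measure 114 mm over their backs; the gripper's body (76 mm by 85 mm) begins 54 mm behind the grasp point. The pads swing forward as they close: fully open they stand 13 mm farther back than shut.
Start: joints at [-1.279, 0.053, 1.613, -0, 1.476, -0.119], TCP at [0.25, -0.573, 0.206] pointing down, gripper open.
Joint ranges: [-3.01, 3.01], [-1.01, 2.22], [0.06, 2.58], [-1.02, 4.17], [0.09, 2.62], [-3.14, 3.14]. Speed limits (rad/s): [2.57, 2.57, 3.14, 3.14, 3.14, 3.14].

## Interface

Orientations are given as a rotation vector (axis times angle).
In Python, from station import ctrl gives the robot as it stands.
- The arm moves only by the shell command python3 -m handwheel 'ROWS' [FORCE]. ROWS is JSON, a list of rows, each a list of 3 entries, a list of its own where there are three numbers: the finger opening in m, from 0 to 0.0854, then the shift along the tool's x, y, z in m, then the turn, a rotation vector about the tool's x, y, z in degrees. In form: [[claw, [dx, dy, dz], [ax, ay, az]], ...]. A call has 1 to 10 rows; each row shifts and turns the commanded pose from where the row before left it, along the tool's axes as they then stand; what a row does not reach is not made up. A row lasts 1/12 s, in which the tool goes at most 41.7 mm and 7.16 degrees, less where a joint would pass 70% of its speed; a pose out of reach is approached as far as the arm can. A call with a gripper value outside its range is refused whole. The fingers move at their own pace and stop on an object; FORCE is the grip in N (left out, the last holds). Time passes only in rows, so rows that do not move let the fingers close. It gives the time, the measured TCP pose, the force and the opening at its end, in the units of the state.
- ctrl.get_obs(): the state, without advancing time (a new reading comes with each control period).
- ctrl.get_image(name): name is "side" or "top" or "wrist"; returns the picture (420x560x3 uint8, red, green, blue); there is no depth.
- ctrl.camera_params(name): a dict with "vertical_fov" (degrees; the focal length in pixels is half the picture's height over the tangent of half this angle, whatever the lens; pixels are square), "cx", "cy" (the principal point, pixels), "rvec" (rotation vector, rad) and "tvec" (3), from world to camera coordinates, as OpenCV has them; the wrist camera has in their place "T_tool_cam" (4x4, takes a point from camera to tool coordinates, whose origin is the TCP and whose axes are the tool frame's). Camera axes: x right, y down, z forward; pixel columns grow to the right and rows downward; lengths in m; the calibration is good to about 2 mm. A picture is of the moment at which its call begins: read the wrist's pose just before it. camera_params takes no time and is no camera call.
- ctrl.finish_job(): hands the job in, once; it reports no verdict.
Trained networks look in the newest picture that a camera, given by its name, has taken for a name from the list of things; names that differ only in an ending like _2 or _b are one class to them, and where a whole thing is asked for, a point or a joint stands for the part that bears it (a point fixed in the world has none). Each returns a list of dicts, best first, with "score" (0 to 1); they miss things now and then, are a little off and sometimes report something else, mostly with a low value. They report only what shows in the picture. A call takes as long as a camera call. They do not tell look-alikes from the thing itself.
- ctrl.look_for(thing, camera): "box" ([centre column, centre row, width, height] in pixels, round what is visible of it).
- ctrl.silhouettes(thing, camera): "mask" (420x560 bool, what is visible of it) and "box" ([centre column, centre row, width, height] in pixels, round what is visible of it).
- ctrl.tip_of(thing, camera): "centre" ([row, column] in pixels: a listed point, or the origin of a listed thing).
The state is a dict: "t": time; "q": joint angles; "dq": joint speeds; "effort": joint torques, N m; "tool_pos": TCP position; "tool_rot": TCP orientation; "contact_force": force on the tool from outside, world axes, zero at the start; "wrist_torque": the same for the moment, N m; "opening": finger opening in m.
Only numpy, scipy, OpenCV 4.12 (cv2) and the standard library are available. Lean on these libraries where they do the work, as an engineer would, in place of code of your own. Each camera call takes 0.05 s, during which the arm holds its last target.

## Task

Put the empty matchbox into the white and green card-recycling caddy by pushing only, without lifting it: with one finger press the black bar down and hold the self-closing flap wide open, and while it is held open push the matchbox along its lane with the other finger until it drops into the bin. Then let the flap close by itself and move clear; leave the mug, salt shaker, tape roll and eraser where they stand.

Things in the scene. Friction and masses are not known exactly. Their poses are not given: they have to be found in the camera images.
- caddy: Fixed white card-recycling caddy, 170 mm high. Origin on the table, below the middle of the drop edge where the loading lane ends and the bin begins; x points along the lane into the bin, y to the left seen along x, z up. All coordinates in these texts are in this frame, in mm. Left of the lane (y 30 to 115, x below -5) is free air down to the table, apart from the flap's bar.
- drop_edge (a point): Middle of the lane's end, on the deck (0, 0, 170). The loading lane is a level white deck at z 170, x -125 to 0, y -25 to 25, between two green side rails 4 thick that rise 10 above the deck; open above and at its near end.
- bin_floor (a point): Point on the bin's floor (44, 40, 6). Inside, the bin measures x 0 to 88, y -52 to 108, floor at z 6; the green flap covers it, but for a fixed white strip (y -56 to -24) at its right.
- flap (a joint): Angle of the green flap, rad: 0 closed (level, flush with the deck), grows as it swings down into the bin, stop at 1.0. Hinge along x at y 102, z 170, so the right edge (y -21) drops most. A spring closes it: at the bar 1 to 2 N start to open it, about 4.5 N hold it at 0.85. The matchbox falls past it freely at 0.75 or more.
- flap_fence (a point): Middle of the top of the green fence on the flap (4, 8, 184) when closed: 4 thick, 14 high, y -21 to 37. It blocks the lane's end while the flap is closed and goes down with it.
- press_bar (a point): Point on the axis of the black press bar, at x -35. Round rod, 30 in diameter, along x from -120 to 50, carried by the flap; it rolls freely on its axis. Closed: axis at y 70, z 192 (top 37 above the deck); at flap angle 0.85: y 64, z 160 (top 5 above the deck). Press straight down at about y 67, tip to about 5 above deck level; a finger can slide along it while pressing.
- matchbox: Empty matchbox, blue top and brown sides, 53 x 36 x 14 mm, 18 g, lying in the lane with its long side (own y axis) along the lane. Origin at the centre of its underside. It tips over the drop edge once its middle has passed the caddy's x = 0.
- mug: Green and white mug, 101 mm high, 78 mm wide, 116 mm with handle; origin at the centre of its underside. Leave alone.
- salt_shaker: Salt shaker, 44 mm wide, 90 mm high; origin at the centre of its underside. Leave alone.
- tape_roll: Roll of brown tape, 96 mm wide, 48 mm high, lying flat; origin at the centre of its underside. Leave alone.
- eraser: Green and white eraser, 22 x 45 x 12 mm; origin at the centre of its underside. Leave alone.
Mind the look-alikes: they are no part of the job. Of the things that look like the matchbox, the smallest one is meant.

How it is judged:
By the outcome, as a careful person would: the job done as asked, in the order asked, and still so for the second after the job is handed in, with the robot touching nothing.
It also fails if it takes over 40 s, if anything falls off the work surface, if the arm or the gripper's body presses on something with over 40 N, if the wrist force passes 120 N, or if a joint passes its speed limit or range.

## Working session

There is one attempt and no reset: what is moved stays moved. The work goes in short steps, Python scripts to look and compute and a shell command to move; the robot and the scene stay as the last step left them, time stands still between calls to the robot, and variables do not carry over. Pictures are saved under pics/ and viewed, and the job is handed in when it is done.

```bash
mkdir -p pics; ls; python3 - <<'E'
from station import ctrl
import cv2
o=ctrl.get_obs();print(o)
for n in("side","top","wrist"):
    im=ctrl.get_image(n);cv2.imwrite(f"pics/{n}0.png",im[:,:,::-1]);print(n,ctrl.camera_params(n))
E
```

```text
pics
{'t': 0.0, 'q': array([-1.27900783e+00,  5.32930615e-02,  1.61427600e+00,  1.01721566e-05,
        1.47597532e+00, -1.19009165e-01]), 'dq': array([ 1.20712095e-03, -8.23174460e-04, -1.67913511e-03, -3.24605215e-05,
        6.22573957e-04, -1.01793086e-03]), 'effort': array([-3.83796180e-05, -3.93683195e+01, -3.70177531e+01,  5.71573295e-06,
        7.21707882e-03, -2.26603436e-05]), 'tool_pos': array([ 0.24939594, -0.5723699 ,  0.20521336]), 'tool_rot': array([ 1.99584489,  0.41782392, -1.99616767]), 'contact_force': array([ 0.02938633,  0.68658463, -0.67351962]), 'wrist_torque': array([ 0.0230845, -0.0383198, -0.0027448]), 'opening': 0.08500661481735117}
side {'vertical_fov': 51.80589382190946, 'cx': 282.01625793426183, 'cy': 214.65841425642196, 'rvec': array([ 0.58174887, -2.81685803,  0.94989027]), 'tvec': array([0.44213434, 0.31836884, 1.1003075 ])}
top {'vertical_fov': 53.778697316150655, 'cx': 280.3569790083818, 'cy': 207.5544109106978, 'rvec': array([ 2.15606899, -2.20517235,  0.1197268 ]), 'tvec': array([-0.06697287,  0.53410072,  1.19690626])}
wrist {'vertical_fov': 62.43961272842308, 'cx': 269.8199529093853, 'cy': 210.1670431402453, 'T_tool_cam': array([[ 7.84624319e-04, -3.02384657e-01,  9.53185661e-01,
        -1.67139930e-01],
       [ 9.99999464e-01,  8.81250441e-04, -5.43595343e-04,
         9.11348740e-04],
       [-6.75620393e-04,  9.53185576e-01,  3.02385186e-01,
        -7.69240540e-02],
       [ 0.00000000e+00,  0.00000000e+00,  0.00000000e+00,
         1.00000000e+00]])}
```

View pics/side0.png

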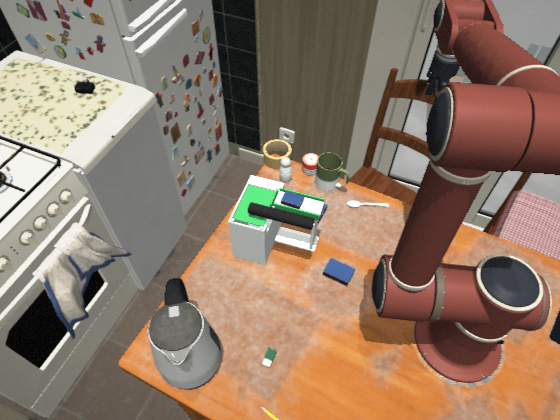

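View pics/top0.png

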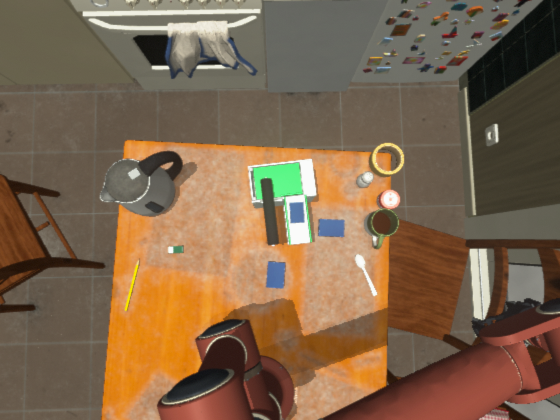

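View pics/wrist0.png

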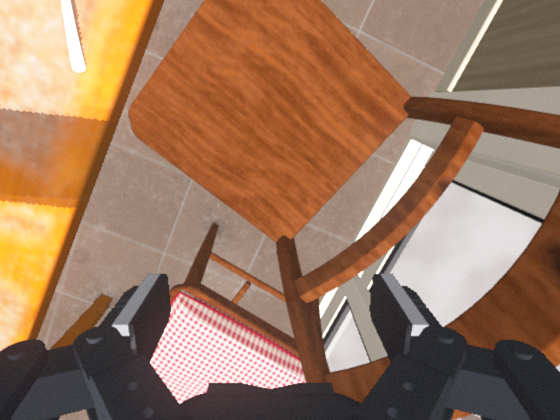

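The lane-borne blue box at top (297,212) is the candidate. The blue boxes at (331,228) and (276,275) lie on the table. I'll enlarge both views.

```bash
python3 - <<'E'
from station import ctrl
import cv2
t=cv2.imread("pics/top0.png");s=cv2.imread("pics/side0.png")
cv2.imwrite("pics/top_c.png",cv2.resize(t[150:300,230:360],None,fx=5,fy=4.0*1.25,interpolation=cv2.INTER_CUBIC)[:600*1])
cv2.imwrite("pics/side_c.png",cv2.resize(s[165:290,215:365],None,fx=5,fy=5,interpolation=cv2.INTER_CUBIC)[:600])
for c in("top","side"):
  for n in("drop_edge","flap_fence","press_bar","matchbox","caddy"):
    print(c,n,[(d['score'],[round(float(v),1) for v in d['centre']]) for d in ctrl.tip_of(n,c)][:4])
  print([(d['score'],d['box']) for d in ctrl.look_for("matchbox",c)])
E
```

```text
top drop_edge [(0.85, [196.5, 293.9])]
top flap_fence [(0.57, [194.8, 290.5])]
top press_bar []
top matchbox [(0.89, [228.5, 330.4]), (0.8, [213.7, 293.8])]
top caddy [(0.91, [200.8, 292.2])]
[(0.97, [274.3, 273.1, 20.6, 29.0]), (0.68, [334.4, 227.8, 28.8, 15.5]), (0.57, [296.0, 213.4, 14.4, 21.3])]
side drop_edge [(0.69, [198.6, 277.1])]
side flap_fence [(0.56, [198.1, 271.7])]
side press_bar [(0.9, [216.9, 280.3])]
side matchbox [(0.81, [274.7, 339.4]), (0.67, [203.5, 292.6]), (0.64, [214.0, 312.7])]
side caddy [(0.7, [233.4, 278.1])]
[(0.93, [338.0, 271.6, 28.7, 26.5]), (0.69, [292.8, 199.9, 22.2, 12.8]), (0.35, [271.8, 207.2, 80.3, 42.7])]
```

View pics/top_c.png

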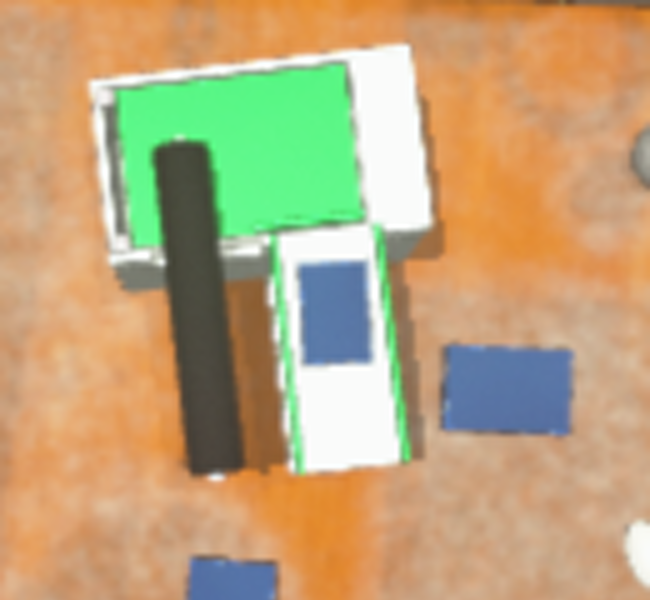

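View pics/side_c.png

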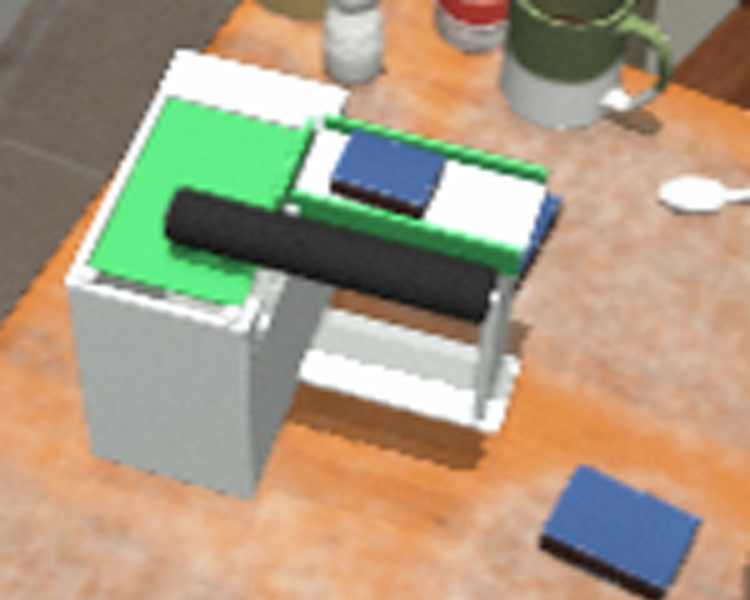

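```bash
cat > h.py <<'E'
import numpy as np,cv2,json
from station import ctrl
from scipy.spatial.transform import Rotation as R
from scipy.optimize import least_squares
def K(p): f=210/np.tan(np.radians(p['vertical_fov'])/2);return np.array([[f,0,p['cx']],[0,f,p['cy']],[0,0,1]])
def proj(c,P):
    p=ctrl.camera_params(c);return cv2.projectPoints(np.array(P,float).reshape(-1,1,3),p['rvec'],p['tvec'],K(p),None)[0].reshape(-1,2)
def c2w(q,P):
    P=np.array(P,float).reshape(-1,3)/1000;c,s=np.cos(q[2]),np.sin(q[2])
    return np.c_[q[0]+c*P[:,0]-s*P[:,1],q[1]+s*P[:,0]+c*P[:,1],P[:,2]]
def w2c(q,P):
    d=np.array(P,float).reshape(-1,3)-[q[0],q[1],0];c,s=np.cos(q[2]),np.sin(q[2])
    return np.c_[c*d[:,0]+s*d[:,1],-s*d[:,0]+c*d[:,1],d[:,2]]*1000
def ray(c,uv):
    p=ctrl.camera_params(c);Rm=cv2.Rodrigues(p['rvec'])[0];o=-Rm.T@p['tvec']
    return o,Rm.T@np.linalg.inv(K(p))@np.array([*uv,1.])
def atz(c,uv,z): o,d=ray(c,uv);return o+d*(z-o[2])/d[2]
E
cat > fit.py <<'E'
from h import *
T=[((-125,29,180),(297,474)),((-125,-29,180),(410,461)),((-4,-56,170),(432,228)),((92,-56,170),(410,45)),((92,112,170),(92,82)),((-4,112,170),(115,262))]
S=[((-125,-29,180),(547,172)),((92,-56,170),(180,50)),((-4,-56,170),(348,92)),((92,112,170),(68,285)),((-4,112,170),(248,330)),((92,112,0),(95,455)),((-4,112,0),(250,497))]
tu=np.array([b for a,b in T])/5+[230,150];su=np.array([b for a,b in S])/5+[215,165]
def res(q): return np.r_[(proj('top',c2w(q,[a for a,b in T]))-tu).ravel(),(proj('side',c2w(q,[a for a,b in S]))-su).ravel()]
r=least_squares(res,[.55,-.1,0],loss='soft_l1');print(r.x);print(r.fun.reshape(-1,2).round(1).tolist())
for i in(0,1):
  pass
q=r.x;json.dump(list(q),open('q.json','w'))
# matchbox top corners (z 184)
for uv in[(300,263),(368,262),(302,366),(372,361)]: print('box',w2c(q,atz('top',np.array(uv)/5+[230,150],.184)).round(1))
for uv in[(352,135),(447,155),(333,182),(423,208)]: print('sidebox',w2c(q,atz('side',np.array(uv)/5+[215,165],.184)).round(1))
print('bar',proj('top',c2w(q,[(-120,70,200),(50,70,200)])),proj('side',c2w(q,[(-120,70,192),(50,70,192)])))
o=ctrl.get_obs();print(R.from_rotvec(o['tool_rot']).as_matrix().round(3))
for n in('drop_edge',):
  print(proj('top',c2w(q,[(0,0,170)])),proj('side',c2w(q,[(0,0,170)])))
E
python3 fit.py
```

```text
[ 0.54835365 -0.11552829  0.09212017]
[[0.4, 0.2], [0.2, 0.2], [0.1, -0.5], [-0.0, 0.1], [0.1, -0.2], [-0.5, -0.0], [0.7, -0.3], [0.4, 0.0], [-0.3, -0.1], [-0.0, -0.6], [-0.4, 0.1], [-0.5, 0.4], [0.2, 1.1]]
box [[-17.2  15.8 184. ]]
box [[-20.6 -19.1 184. ]]
box [[-69.9  21.  184. ]]
box [[-71.5 -15.  184. ]]
sidebox [[-19.4 -16.  184. ]]
sidebox [[-71.  -18.8 184. ]]
sidebox [[-19.6  17.7 184. ]]
sidebox [[-69.   19.4 184. ]]
bar [[273.58165519 244.89544986]
 [265.99542266 178.26846086]] [[313.70983218 224.93878805]
 [249.40956555 207.85140247]]
[[-0.     0.399 -0.917]
 [-0.    -0.917 -0.399]
 [-1.     0.     0.   ]]
[[295.02670299 195.99302571]] [[276.55255737 197.97596733]]
```

```bash
cat > to.py <<'E'
from h import *
import sys
q=json.load(open('q.json'))
def go(cx,cy,cz):
    o=ctrl.get_obs();M=R.from_rotvec(o['tool_rot']).as_matrix()
    c,s=np.cos(q[2]),np.sin(q[2]);D=np.array([[0,s,-c],[0,-c,-s],[-1,0,0]])
    print('t',round(o['t'],2),'at caddy',w2c(q,o['tool_pos']).round(1),'F',o['contact_force'].round(1),'open',round(o['opening']*1e3,1))
    print('shift mm (current tool)',(M.T@(c2w(q,[(cx,cy,cz)])[0]-o['tool_pos'])*1000).round(1),'turn deg',np.degrees(R.from_matrix(M.T@D).as_rotvec()).round(2))
    print('shift in goal tool',(D.T@(c2w(q,[(cx,cy,cz)])[0]-o['tool_pos'])*1000).round(1))
if __name__=='__main__': go(*map(float,sys.argv[1:]))
E
python3 to.py -95 33 260
```

```text
t 0.75 at caddy [[-339.6 -428.   206.5]] F [-0.2 -0.8 -0.7] open 85.4
shift mm (current tool) [ -53.6 -361.2 -376.7] turn deg [ 1.826e+01  0.000e+00 -1.000e-02]
shift in goal tool [ -53.5 -461.  -244.6]
```

```bash
python3 -m handwheel '[[0.0525,[-0.018,0,0],[6.09,0,0]],[0.0525,[-0.018,0,0],[6.09,0,0]],[0.0525,[-0.018,0,0],[6.09,0,0]],[0.0525,[0,-0.030,-0.016],[0,0,0]],[0.0525,[0,-0.030,-0.016],[0,0,0]],[0.0525,[0,-0.030,-0.016],[0,0,0]],[0.0525,[0,-0.030,-0.016],[0,0,0]],[0.0525,[0,-0.030,-0.016],[0,0,0]],[0.0525,[0,-0.030,-0.016],[0,0,0]],[0.0525,[0,-0.030,-0.016],[0,0,0]]]'; python3 to.py -95 33 260
```

```text
t: 1.58
tool_pos: [0.3422, -0.3521, 0.2606]
tool_rot: [2.175, 0.099, -2.174]
contact_force: [0.8, -0.1, 0.4]
opening: 0.0524
t 1.58 at caddy [[-227.1 -216.6  260.6]] F [ 0.8 -0.1  0.4] open 52.4
shift mm (current tool) [   0.5 -249.7 -131.9] turn deg [-0.04 -0.02 -0.02]
shift in goal tool [   0.6 -249.6 -132.1]
```

```bash
python3 -m handwheel '[[0.0525,[0,-0.030,-0.016],[0,0,0]],[0.0525,[0,-0.030,-0.016],[0,0,0]],[0.0525,[0,-0.030,-0.016],[0,0,0]],[0.0525,[0,-0.030,-0.016],[0,0,0]],[0.0525,[0,-0.030,-0.016],[0,0,0]],[0.0525,[0,-0.030,-0.016],[0,0,0]],[0.0525,[0,-0.030,-0.016],[0,0,0]],[0.0525,[0,-0.020,-0.010],[0,0,0]],[0.0525,[0,-0.010,-0.005],[0,0,0]],[0.0525,[0,0,0],[0,0,0]]]'; python3 to.py -95 33 260
python3 - <<'E'
from h import *
for n in('top','side','wrist'): cv2.imwrite(f'pics/{n}1.png',ctrl.get_image(n)[:,:,::-1])
s=cv2.imread('pics/side1.png');cv2.imwrite('pics/side1c.png',cv2.resize(s[120:270,200:400],None,fx=4,fy=4))
E
```

```text
t: 2.42
tool_pos: [0.4467, -0.1014, 0.2606]
tool_rot: [2.173, 0.104, -2.172]
contact_force: [0.2, 0.1, 0.3]
opening: 0.0523
t 2.42 at caddy [[-99.9  23.4 260.6]] F [0.2 0.1 0.3] open 52.3
shift mm (current tool) [ 0.6 -9.6 -4.9] turn deg [ 0.18 -0.02  0.  ]
shift in goal tool [ 0.6 -9.6 -4.9]
```

View pics/wrist1.png

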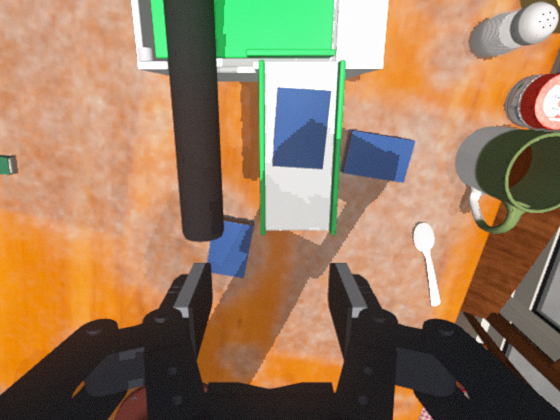

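View pics/side1c.png

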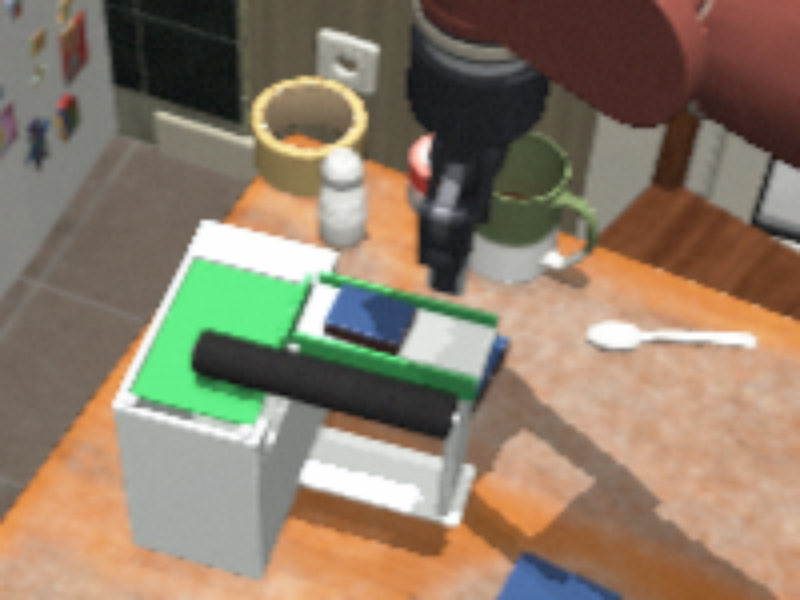

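Both views match the fit: the matchbox is in the lane at wrist (303,128), the bar is at (195,120), and the fence is closed. The two larger blue boxes lie on the table. Next I line up and go down.

```bash
python3 -m handwheel '[[0.0525,[0,-0.0095,-0.005],[0,0,0]],[0.0525,[0,0,0],[0,0,0]],[0.0525,[0.015,0,0],[0,0,0]],[0.0525,[0.015,0,0],[0,0,0]],[0.0525,[0.015,0,0],[0,0,0]],[0.0525,[0,0,0],[0,0,0]]]'; python3 to.py -95 33 205
python3 - <<'E'
from h import *
for n in('wrist','side'): cv2.imwrite(f'pics/{n}2.png',ctrl.get_image(n)[:,:,::-1])
s=cv2.imread('pics/side2.png');cv2.imwrite('pics/side2c.png',cv2.resize(s[140:260,230:390],None,fx=5,fy=5))
E
```

```text
t: 3.07
tool_pos: [0.4485, -0.0929, 0.2119]
tool_rot: [2.17, 0.101, -2.182]
contact_force: [-0.3, 0.3, -0.8]
opening: 0.0523
t 3.07 at caddy [[-97.3  31.8 211.9]] F [-0.3  0.3 -0.8] open 52.3
shift mm (current tool) [ 6.9 -1.2 -2.4] turn deg [-0.07  0.31  0.14]
shift in goal tool [ 6.9 -1.2 -2.3]
```

View pics/wrist2.png

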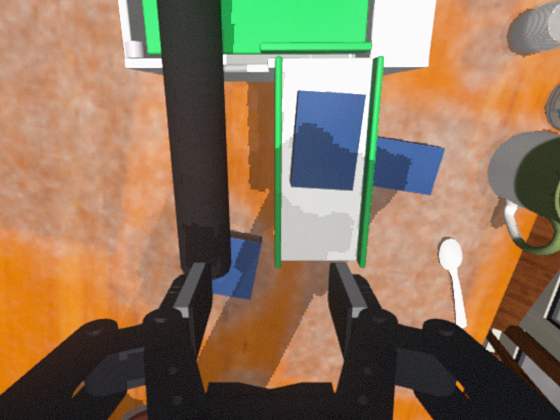

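View pics/side2c.png

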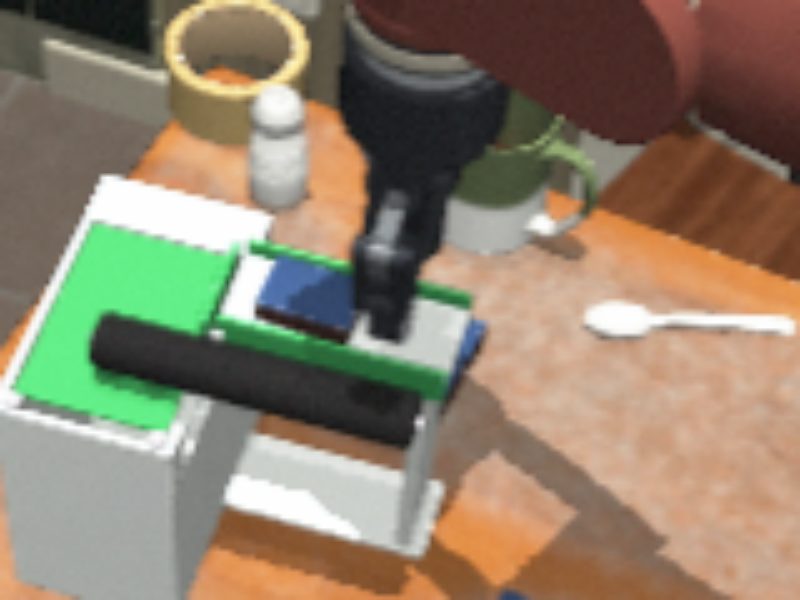

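```bash
python3 - <<'E'
from h import *
q=json.load(open('q.json'))
P=[(-97.3,65,212),(-97.3,65,217),(-97.3,-2,212),(-97.3,65,207)]
print(((proj('side',c2w(q,P))-[230,140])*5).round(0))
w=cv2.imread('pics/wrist2.png')
o=ctrl.get_obs();p=ctrl.camera_params('wrist');T=np.array(p['T_tool_cam'])
M=np.eye(4);M[:3,:3]=R.from_rotvec(o['tool_rot']).as_matrix();M[:3,3]=o['tool_pos'];W=np.linalg.inv(M@T)
f=lambda P:cv2.projectPoints(np.c_[c2w(q,P),np.ones(len(P))]@W.T[:,:3],np.zeros(3),np.zeros(3),K(p),None)[0].reshape(-1,2).round(0).tolist()
print(f([(-120,70,192),(50,70,192),(-125,29,180),(-125,-29,180),(0,0,170),(-71,17,184),(-71,-18,184),(-97,65,212),(-97,-2,212)]))
E
```

```text
[[380. 381.]
 [380. 375.]
 [416. 282.]
 [379. 387.]]
[[205.0, 274.0], [184.0, -55.0], [272.0, 272.0], [361.0, 272.0], [323.0, 66.0], [292.0, 193.0], [352.0, 193.0], [205.0, 253.0], [330.0, 253.0]]
```

```bash
python3 - <<'E'
import cv2,numpy as np
w=cv2.imread('pics/wrist2.png')[220:370,140:400];w=np.clip(w.astype(float)*2.0,0,255).astype('uint8')
cv2.imwrite('pics/w2z.png',cv2.resize(w,None,fx=3,fy=3,interpolation=cv2.INTER_CUBIC))
w=cv2.imread('pics/side2.png')[160:230,280:345];w=np.clip(w.astype(float)*2.0,0,255).astype('uint8')
cv2.imwrite('pics/s2z.png',cv2.resize(w,None,fx=8,fy=8,interpolation=cv2.INTER_CUBIC))
E
```

```text
(no output)
```

View pics/w2z.png

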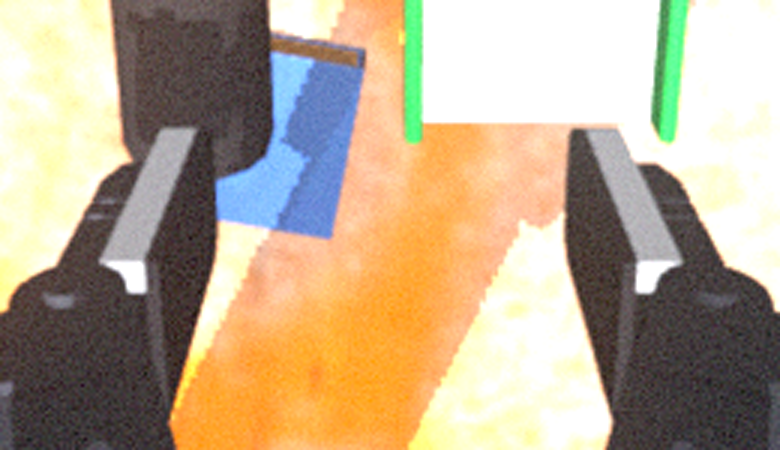

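View pics/s2z.png

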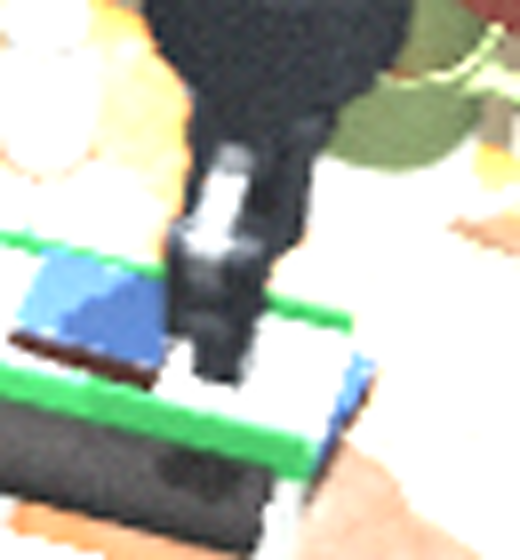

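Seen close, the tips are thin (about 5 mm) and stand about 30–35 mm behind the nominal TCP in both views. I therefore widen to 62 mm so they sit at y≈67 and y≈0, and find the bar by contact force.

```bash
python3 -m handwheel '[[0.062,[0.005,-0.001,-0.002],[0,0,0]],[0.062,[0.005,0,0],[0,0,0]],[0.062,[0.005,0,0],[0,0,0]],[0.062,[0,0,0],[0,0,0]],[0.062,[0,0,0],[0,0,0]]]'; python3 to.py -95 33 185
python3 - <<'E'
from h import *
for n in('wrist','side'): cv2.imwrite(f'pics/{n}3.png',ctrl.get_image(n)[:,:,::-1])
s=cv2.imread('pics/side3.png');cv2.imwrite('pics/side3c.png',cv2.resize(s[160:250,260:350],None,fx=6.5,fy=6.5,interpolation=cv2.INTER_CUBIC))
E
```

```text
t: 3.58
tool_pos: [0.4521, -0.0918, 0.2001]
tool_rot: [2.174, 0.1, -2.175]
contact_force: [-1.0, -0.1, -0.4]
opening: 0.0619
t 3.58 at caddy [[-93.7  32.5 200.1]] F [-1.  -0.1 -0.4] open 61.9
shift mm (current tool) [15.1 -0.5  1.3] turn deg [-0.01  0.04  0.01]
shift in goal tool [15.1 -0.5  1.3]
```

View pics/side3c.png

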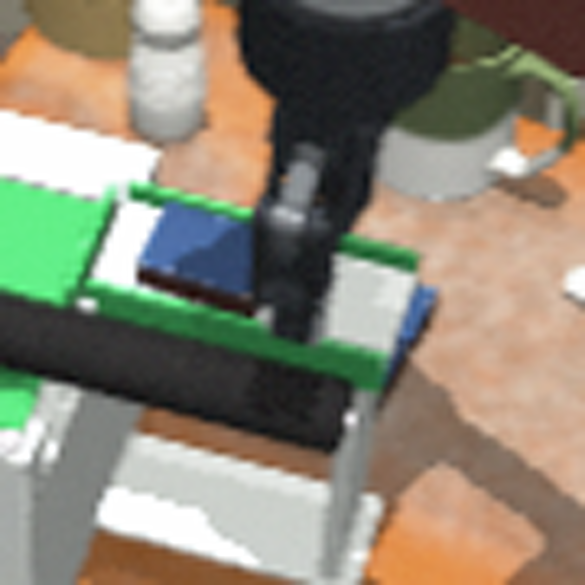

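View pics/wrist3.png

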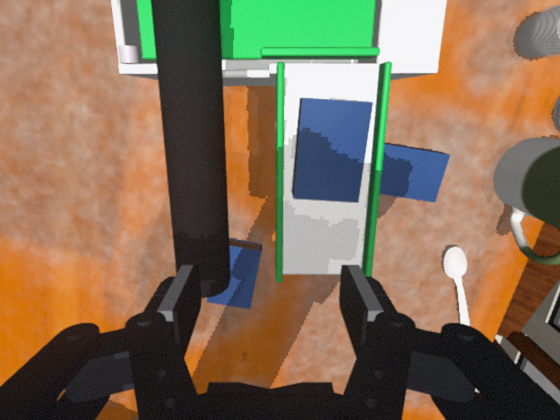

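```bash
python3 - <<'E'
from h import *
q=json.load(open('q.json'))
for z in(200,215,220,225,230,235,240): print(z,((proj('side',c2w(q,[(-93,66,z),(-93,0,z)]))-[260,160])*6.5).round(0).tolist())
E
```

```text
200 [[285.0, 384.0], [331.0, 257.0]]
215 [[287.0, 360.0], [334.0, 232.0]]
220 [[288.0, 352.0], [335.0, 224.0]]
225 [[289.0, 344.0], [336.0, 216.0]]
230 [[290.0, 336.0], [337.0, 208.0]]
235 [[291.0, 328.0], [338.0, 199.0]]
240 [[291.0, 320.0], [338.0, 191.0]]
```

```bash
python3 -m handwheel '[[0.062,[0.006,0,0],[0,0,0]],[0.062,[0.006,0,0],[0,0,0]],[0.062,[0.004,0,0],[0,0,0]],[0.062,[0,0,0],[0,0,0]]]';python3 -m handwheel '[[0.062,[0.003,0,0],[0,0,0]],[0.062,[0.002,0,0],[0,0,0]],[0.062,[0,0,0],[0,0,0]]]'; python3 -m handwheel '[[0.062,[0.004,0,0],[0,0,0]],[0.062,[0.0,0,0],[0,0,0]]]';python3 to.py -95 33 145
```

```text
t: 4.02
tool_pos: [0.4514, -0.0915, 0.1827]
tool_rot: [2.172, 0.101, -2.177]
contact_force: [-0.4, -0.3, -0.5]
opening: 0.0618
t: 4.27
tool_pos: [0.452, -0.0918, 0.1789]
tool_rot: [2.174, 0.1, -2.175]
contact_force: [0.3, -0.4, -0.0]
opening: 0.0618
t: 4.43
tool_pos: [0.4524, -0.0918, 0.1751]
tool_rot: [2.175, 0.1, -2.174]
contact_force: [0.1, -0.3, 1.6]
opening: 0.062
t 4.43 at caddy [[-93.4  32.5 175.1]] F [ 0.1 -0.3  1.6] open 62.0
shift mm (current tool) [30.1 -0.5  1.6] turn deg [-0.02 -0.02  0.01]
shift in goal tool [30.1 -0.5  1.6]
```

Contact came at TCP z≈176 (bar top 207), so the tip offset of about 30 mm is confirmed. Now I press down.

```bash
python3 -m handwheel '[[0.062,[0.006,0,0],[0,0,0]],[0.062,[0.006,0,0],[0,0,0]],[0.062,[0.006,0,0],[0,0,0]],[0.062,[0,0,0],[0,0,0]]]';python3 -m handwheel '[[0.062,[0.006,0,0],[0,0,0]],[0.062,[0.004,0,0],[0,0,0]],[0.062,[0,0,0],[0,0,0]]]'; python3 to.py -95 33 145
python3 - <<'E'
from h import *
for n in('wrist','side'): cv2.imwrite(f'pics/{n}4.png',ctrl.get_image(n)[:,:,::-1])
s=cv2.imread('pics/side4.png');cv2.imwrite('pics/side4c.png',cv2.resize(s[160:250,240:350],None,fx=6.5,fy=6.5,interpolation=cv2.INTER_CUBIC))
E
```

```text
t: 4.77
tool_pos: [0.4521, -0.0915, 0.156]
tool_rot: [2.175, 0.101, -2.175]
contact_force: [1.7, 0.2, 2.5]
opening: 0.0615
t: 5.02
tool_pos: [0.4523, -0.0917, 0.1468]
tool_rot: [2.175, 0.1, -2.174]
contact_force: [0.3, 0.3, 4.2]
opening: 0.062
t 5.02 at caddy [[-93.4  32.6 146.8]] F [0.3 0.3 4.2] open 62.0
shift mm (current tool) [ 1.8 -0.4  1.6] turn deg [-0.02 -0.01  0.03]
shift in goal tool [ 1.8 -0.4  1.6]
```

View pics/side4c.png

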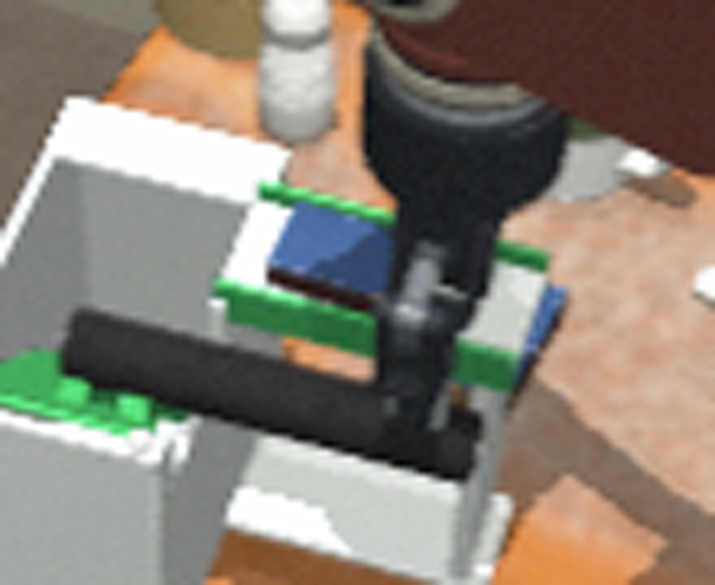

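View pics/wrist4.png

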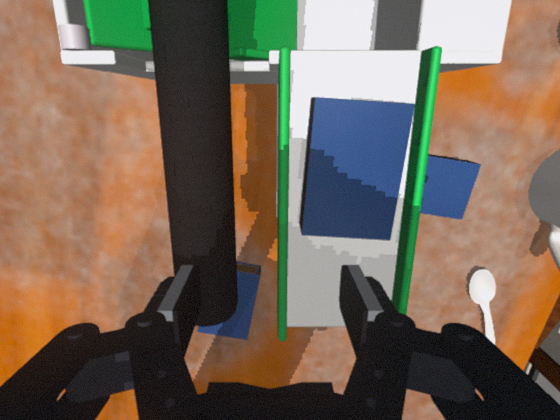

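The flap is wide open at 4.2 N, the fence is down, and the lane end at wrist (360,50) is clear. Finger A sits slightly to the outer side of the bar, so I narrow a little and then push.

```bash
python3 -m handwheel '[[0.056,[0.0005,0,0],[0,0,0]],[0.056,[0,0,0],[0,0,0]],[0.056,[0,0,-0.004],[0,0,0]],[0.056,[0,0,-0.005],[0,0,0]],[0.056,[0,0,-0.005],[0,0,0]],[0.056,[0,0,-0.005],[0,0,0]],[0.056,[0,0,-0.005],[0,0,0]],[0.056,[0,0,0],[0,0,0]]]'; python3 to.py -40 33 145
python3 - <<'E'
from h import *
for n in('wrist','side'): cv2.imwrite(f'pics/{n}5.png',ctrl.get_image(n)[:,:,::-1])
s=cv2.imread('pics/side5.png');cv2.imwrite('pics/side5c.png',cv2.resize(s[160:250,240:350],None,fx=6.5,fy=6.5,interpolation=cv2.INTER_CUBIC))
E
```

```text
t: 5.78
tool_pos: [0.4772, -0.0895, 0.1469]
tool_rot: [2.175, 0.101, -2.174]
contact_force: [-0.7, -0.6, 4.7]
opening: 0.0559
t 5.78 at caddy [[-68.5  32.4 146.9]] F [-0.7 -0.6  4.7] open 55.9
shift mm (current tool) [  1.9  -0.6 -28.5] turn deg [ 0.01 -0.03  0.01]
shift in goal tool [  1.9  -0.6 -28.5]
```

View pics/side5c.png

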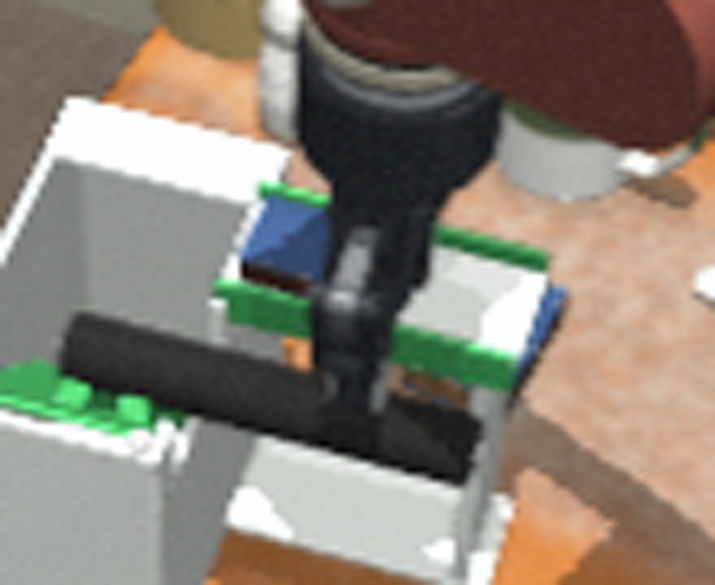

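View pics/wrist5.png

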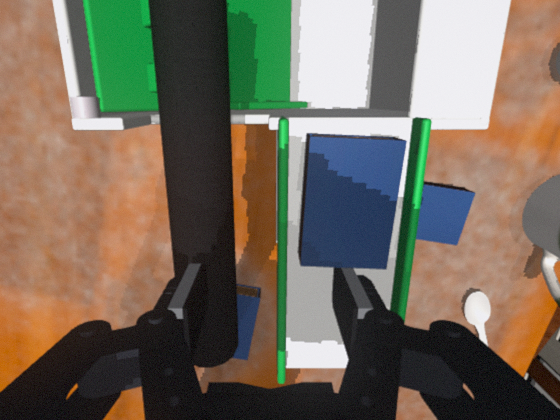

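Pushing works: the box is sliding straight with its rear edge at the finger (wrist (345,267)), and the flap is still open. I keep going past the edge.

```bash
python3 -m handwheel '[[0.056,[0.001,0,-0.004],[0,0,0]],[0.056,[0,0,-0.005],[0,0,0]],[0.056,[0,0,-0.005],[0,0,0]],[0.056,[0,0,-0.005],[0,0,0]],[0.056,[0,0,-0.005],[0,0,0]],[0.056,[0,0,-0.005],[0,0,0]],[0.056,[0,0,-0.005],[0,0,0]],[0.056,[0,0,-0.005],[0,0,0]],[0.056,[0,0,-0.005],[0,0,0]],[0.056,[0,0,0],[0,0,0]]]'; python3 to.py -20 33 145
python3 - <<'E'
from h import *
for n in('wrist','side','top'): cv2.imwrite(f'pics/{n}6.png',ctrl.get_image(n)[:,:,::-1])
s=cv2.imread('pics/side6.png');cv2.imwrite('pics/side6c.png',cv2.resize(s[160:250,230:350],None,fx=6.5,fy=6.5,interpolation=cv2.INTER_CUBIC))
E
```

```text
t: 6.72
tool_pos: [0.5212, -0.0855, 0.1461]
tool_rot: [2.176, 0.1, -2.173]
contact_force: [-0.0, 1.0, 4.8]
opening: 0.0563
t 6.72 at caddy [[-24.2  32.4 146.1]] F [-0.   1.   4.8] open 56.3
shift mm (current tool) [ 1.1 -0.6 -4.2] turn deg [-0.01 -0.09 -0.  ]
shift in goal tool [ 1.1 -0.6 -4.2]
```

View pics/side6c.png

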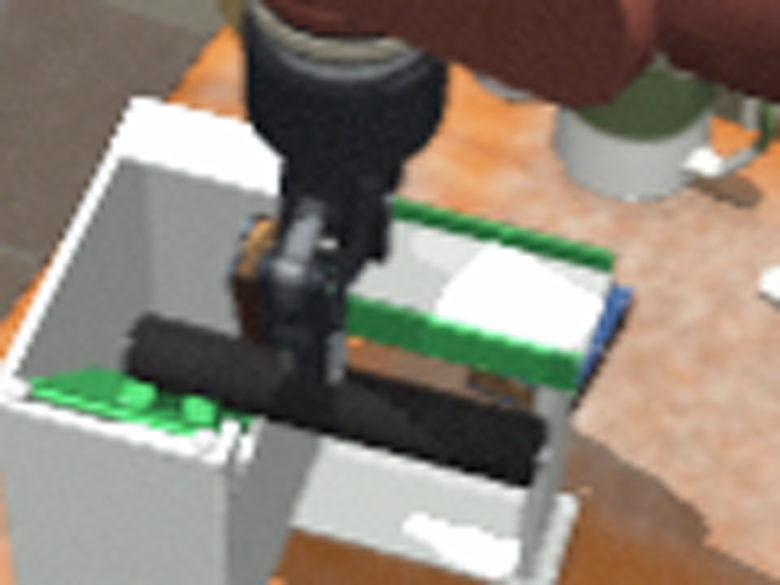

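View pics/wrist6.png

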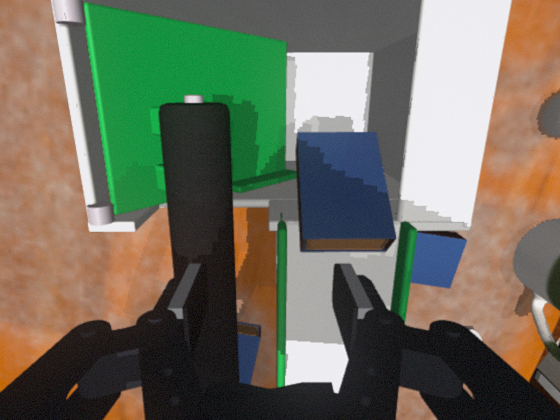

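The box is tipping over the drop edge (wrist (345,190)). I hold the flap open and let it fall.

```bash
python3 -m handwheel '[[0.056,[0,0,-0.004],[0,0,0]],[0.056,[0,0,0],[0,0,0]],[0.056,[0,0,0],[0,0,0]],[0.056,[0,0,0],[0,0,0]]]'; python3 to.py -20 33 145
python3 - <<'E'
from h import *
for n in('wrist','side'): cv2.imwrite(f'pics/{n}7.png',ctrl.get_image(n)[:,:,::-1])
s=cv2.imread('pics/side7.png');cv2.imwrite('pics/side7c.png',cv2.resize(s[160:250,230:350],None,fx=6.5,fy=6.5,interpolation=cv2.INTER_CUBIC))
E
```

```text
t: 7.2
tool_pos: [0.5241, -0.0852, 0.146]
tool_rot: [2.175, 0.1, -2.174]
contact_force: [-1.5, 0.1, 4.3]
opening: 0.0559
t 7.2 at caddy [[-21.4  32.4 146. ]] F [-1.5  0.1  4.3] open 55.9
shift mm (current tool) [ 1.  -0.6 -1.4] turn deg [-0.02 -0.02 -0.  ]
shift in goal tool [ 1.  -0.6 -1.4]
```

View pics/wrist7.png

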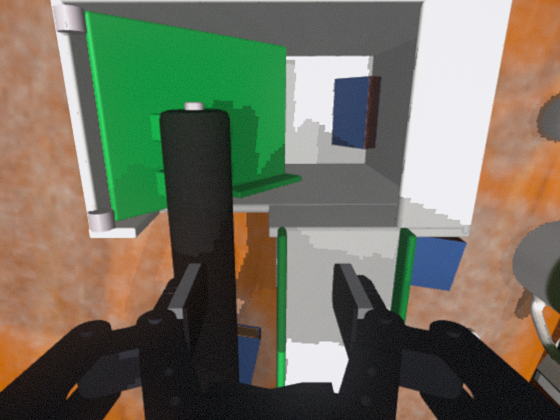

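View pics/side7c.png

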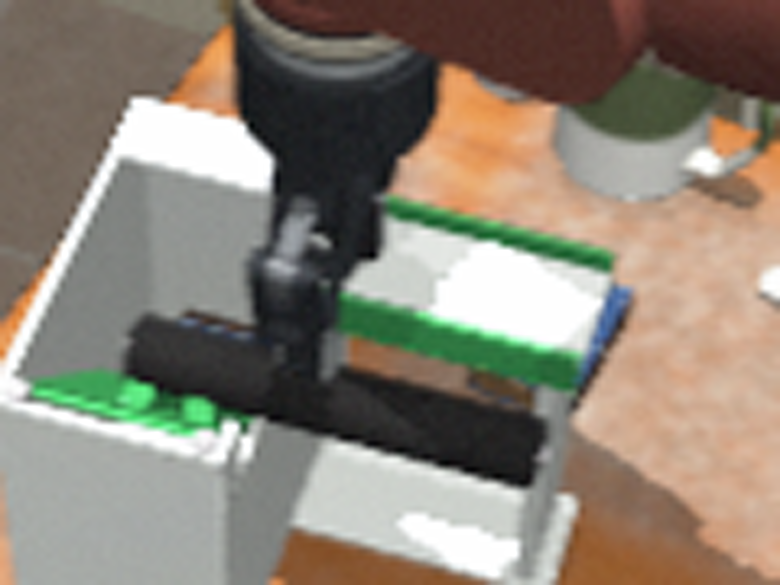

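The box is in the bin at wrist (355,112). I let the flap up gently and retreat.

```bash
python3 -m handwheel '[[0.056,[-0.005,0,0],[0,0,0]],[0.056,[-0.007,0,0],[0,0,0]],[0.056,[-0.007,0,0],[0,0,0]],[0.056,[-0.007,0,0],[0,0,0]],[0.056,[-0.007,0,0],[0,0,0]],[0.056,[-0.012,0,0],[0,0,0]],[0.056,[-0.020,0,0],[0,0,0]],[0.056,[-0.020,0,0],[0,0,0]],[0.056,[-0.020,0,0],[0,0,0]],[0.056,[0,0,0],[0,0,0]]]'; python3 -m handwheel '[[0.056,[0,0.010,0.015],[0,0,0]],[0.056,[0,0.020,0.015],[0,0,0]],[0.056,[0,0.030,0.015],[0,0,0]],[0.056,[0,0.030,0.015],[0,0,0]],[0.056,[0,0.030,0.015],[0,0,0]],[0.056,[0,0.030,0.015],[0,0,0]],[0.056,[0,0.020,0.010],[0,0,0]],[0.056,[0,0.010,0],[0,0,0]],[0.056,[0,0,0],[0,0,0]],[0.056,[0,0,0],[0,0,0]]]'
python3 - <<'E'
from h import *
for n in('wrist','side','top'): cv2.imwrite(f'pics/{n}8.png',ctrl.get_image(n)[:,:,::-1])
a=cv2.imread('pics/side8.png')[120:290,200:400];b=cv2.imread('pics/top8.png')[130:300,220:420]
cv2.imwrite('pics/fin.png',cv2.resize(np.hstack([a,b]),None,fx=2,fy=2,interpolation=cv2.INTER_CUBIC))
for n in('matchbox','mug','salt_shaker','tape_roll','eraser'):
    print(n,[(d['score'],np.round(d['box'],0).tolist()) for d in ctrl.look_for(n,'top')])
E
```

```text
t: 8.13
tool_pos: [0.5259, -0.0859, 0.2565]
tool_rot: [2.181, 0.097, -2.165]
contact_force: [0.2, -0.6, 1.8]
opening: 0.0555
t: 8.97
tool_pos: [0.4409, -0.2732, 0.2503]
tool_rot: [2.175, 0.101, -2.176]
contact_force: [0.0, 0.9, 0.5]
opening: 0.0561
matchbox [(0.95, [334.0, 228.0, 28.0, 19.0]), (0.93, [274.0, 274.0, 20.0, 25.0])]
mug [(0.35, [176.0, 248.0, 16.0, 9.0])]
salt_shaker [(0.51, [365.0, 180.0, 19.0, 18.0])]
tape_roll [(0.61, [388.0, 162.0, 36.0, 35.0])]
eraser [(0.44, [176.0, 250.0, 16.0, 13.0])]
```

View pics/fin.png

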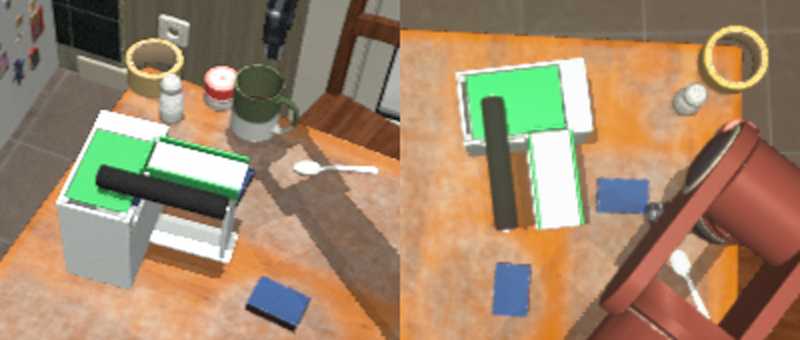

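View pics/top8.png

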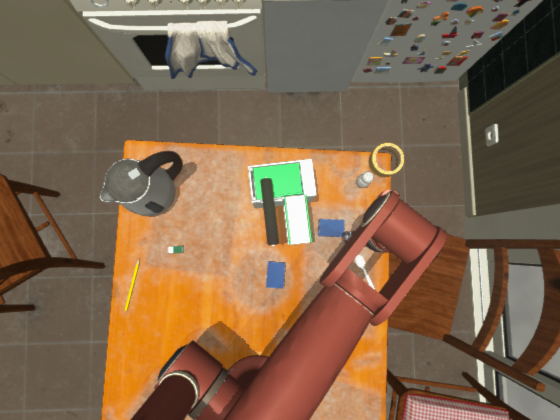

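The flap is closed, the lane is empty, and everything else is in place. I enlarge the bluish spot near side (268,220) before handing in.

```bash
python3 - <<'E'
import cv2,numpy as np
a=cv2.imread('pics/side8.png')[180:260,220:290];b=cv2.imread('pics/side0.png')[180:260,220:290]
cv2.imwrite('pics/cmp.png',cv2.resize(np.hstack([b,a]),None,fx=5.5,fy=5.5,interpolation=cv2.INTER_CUBIC))
E
```

```text
(no output)
```

View pics/cmp.png

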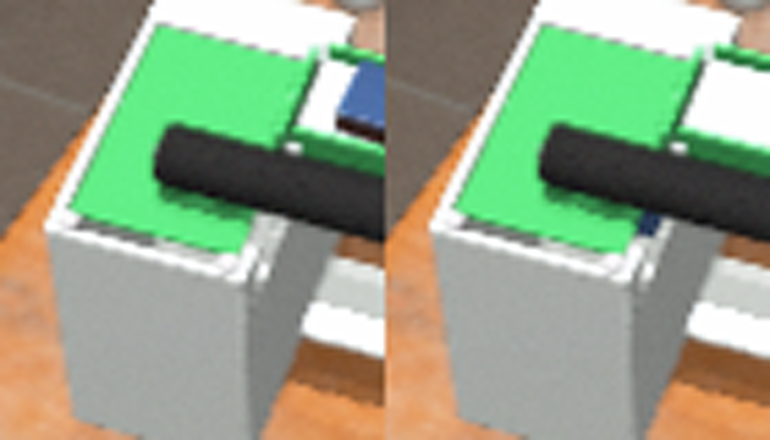

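View pics/wrist8.png

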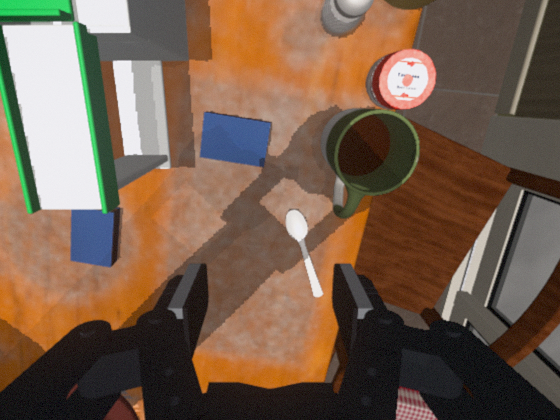

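```bash
python3 - <<'E'
from h import *
q=json.load(open('q.json'))
uv=(220+(648-385)/5.5,180+222/5.5)
for z in(.17,.1,.06,.03,.01): print(uv,z,w2c(q,atz('side',uv,z)).round(0))
p=ctrl.camera_params('wrist');o,_=ray('side',uv);print('cam',w2c(q,o))
# box in wrist7: tool at caddy (-21.4,32.4,146)
T=np.array(p['T_tool_cam']);c,s=np.cos(q[2]),np.sin(q[2]);D=np.array([[0,s,-c],[0,-c,-s],[-1,0,0]])
M=np.eye(4);M[:3,:3]=D;M[:3,3]=[.5241,-.0852,.146];G=M@T
for u in[(333,78),(380,78),(333,147),(380,147)]:
    d=G[:3,:3]@np.linalg.inv(K(p))@np.array([*u,1.]);o=G[:3,3]
    print(u,[w2c(q,o+d*(z-o[2])/d[2]).round(0).tolist() for z in(.006,.02,.042)])
E
```

```text
(267.8181818181818, 220.36363636363637) 0.17 [[ -2.  77. 170.]]
(267.8181818181818, 220.36363636363637) 0.1 [[ 15.  29. 100.]]
(267.8181818181818, 220.36363636363637) 0.06 [[25.  1. 60.]]
(267.8181818181818, 220.36363636363637) 0.03 [[ 33. -20.  30.]]
(267.8181818181818, 220.36363636363637) 0.01 [[ 38. -33.  10.]]
cam [[-223.32845035  695.46068124 1062.66210386]]
(333, 78) [[[73.0, -21.0, 6.0]], [[73.0, -18.0, 20.0]], [[71.0, -15.0, 42.0]]]
(380, 78) [[[73.0, -60.0, 6.0]], [[73.0, -56.0, 20.0]], [[71.0, -49.0, 42.0]]]
(333, 147) [[[17.0, -24.0, 6.0]], [[18.0, -21.0, 20.0]], [[21.0, -17.0, 42.0]]]
(380, 147) [[[17.0, -65.0, 6.0]], [[18.0, -61.0, 20.0]], [[21.0, -54.0, 42.0]]]
```

The blue spot is a line of sight through the slot to (33…38, −20…−33, 10…30). That is where the box lies on the bin floor, so it is not jammed. I hand the job in.

```bash
python3 -c "
from station import ctrl
print(ctrl.get_obs()['contact_force'],ctrl.finish_job())"
```

```text
the job is handed in; nothing more can be done
[-0.37047405  0.54295323 -0.8281433 ] None
```

The matchbox is in the bin and the flap has closed by itself. I handed the job in at about 9.5 s with the arm clear.

- **What I did:** One finger pressed the bar down at about 4.5 N and held the flap open. The other finger pushed the smallest blue box, the one in the lane, along until it tipped over the drop edge. I then raised the gripper slowly so the flap closed, and backed away.
- **Box in the bin:** The wrist picture taken with the flap still open shows the box in the bin at about x 18–72, y −18 to −50, in caddy mm. The lane is empty. A blue spot seen through the caddy's slot afterwards points to that same place on the floor, so the box is not jammed.
- **Flap:** In the side picture it looks the same as before I started.
- **Other things:** The mug, salt shaker, tape roll, eraser and the two larger blue boxes look unmoved. I compared these by eye and did not measure them.
- **Disagreements:** The fingertips, as set, stood about 30 mm behind the nominal tool point. Two camera views and the touch on the bar agreed on this, and I allowed for it. In the last top picture the detector's only report for "mug" was on the eraser (score 0.35), because the arm hid the mug there. The side and wrist pictures show the mug standing in place.

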